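# Two-stage air duster through the drying-box eyelet

## Task

Take the air duster out of its forked holster without touching off its trigger and put its nozzle down through the eyelet on the drying box's bridge until the collar rests on the bridge. There, squeeze the trigger against the palm rest up to its pressure point and keep it in this gentle first stage for a good second, then squeeze on past the pressure point well into the second stage and hold full blast for another good second. Let go and leave the duster standing upright in the eyelet with its trigger out; leave the glove box, tube rack and needle carton where they are.

Things in the scene. Friction and masses are not known exactly. Their poses are not given: they have to be found in the camera images.
- duster: Loose upright air duster, 0.45 kg, trigger at +y. Origin: centre of the underside of its collar (34 mm dia, 12 mm high); z up. Above it a grey body with flat sides, x -14..14, y -12..11, to z = 135 mm, then a cap to z = 150. Grip height z = 100 mm, to carry (across x, clear of the trigger) or squeeze (across y). Starts in the holster, collar underside 100 mm over the table, yaw within 80 deg.
- trigger_face (a point): Centre of the outer face of the black trigger paddle (20 mm wide, 60 high, 9 thick), on the duster's +y side at its z = 100 mm, at rest 36.5 mm from its axis; axes as the duster; slides straight in along -y, springs back. At the back (-y) a black palm rest (20 x 60 mm) takes the other finger: its face is 17 to 25 mm from the axis, set anew each time and stiff: width over both 53.5 to 61.5 mm.
- trigger (a joint): First-stage travel of the trigger in m: 0 out, 0.008 at the pressure point. Light spring: 3 N at the start, 7 N at the pressure point. There the travel stops until the squeeze passes 12 N.
- valve (a joint): Second-stage travel of the trigger in m, beyond the pressure point: 0 until the squeeze passes 12 N, 0.007 fully in (hard stop), at 17 N.
- nozzle_tip (a point): Tip of the steel nozzle, on the duster's axis 75 mm under the collar. The nozzle is 12 mm in diameter; its last 12 mm taper to 6 mm.
- eyelet (a point): Centre of the eyelet's mouth: a round hole 16 mm in diameter, chamfered, in the middle of the 12 mm thick, 50 mm wide fixed bridge over the drying box, level with the bridge top 100 mm over the table; z up, y along the bridge. Under it the open white box (150 x 190 x 70 mm, floor 5 mm over the table) with capped tubes at its sides. Nothing of it stands above the bridge top.
- holster: Fixed holster, origin on the table under the duster's start: foot 120 x 100 mm, two prongs along x, 18 mm apart, whose tops are 100 mm over the table, joined by a post behind (+x). The duster lifts straight up out of it.
- glove_box: Loose glove box 120 x 220 x 70 mm, origin under its centre; leave alone.
- tube_rack: Loose white rack of capped tubes 100 x 200 x 86 mm, origin under its centre; leave alone.
- needle_carton: Loose open carton 60 x 80 x 75 mm with contents to 92 mm, origin under its centre; leave alone.

How it is judged (in metres and radians):
On the way, in this order (a step that is already met when the one before it is completed fails the run):
1. the nozzle is through the eyelet and the collar rests on the bridge (within 4 mm), the trigger less than 5 mm in (horizontal distance between duster and eyelet below 0.006 m and z of duster in the frame of eyelet between -0.005 and 0.004 m and angle between duster's own z axis and vertical below 0.12 rad and value of joint trigger below 0.005 m), for 0.2 s.
2. in the eyelet, the trigger is held for 0.8 s in the first stage at its pressure point (over 5.5 mm of the 8 mm of first-stage travel, second stage under 1.5 mm) (horizontal distance between duster and eyelet below 0.012 m and z of duster in the frame of eyelet between -0.005 and 0.012 m and angle between duster's own z axis and vertical below 0.25 rad and value of joint trigger above 0.0055 m and value of joint valve below 0.0015 m), for 0.8 s.
3. in the eyelet, the trigger is held for 0.8 s over 4 mm into the second stage (horizontal distance between duster and eyelet below 0.012 m and z of duster in the frame of eyelet between -0.005 and 0.012 m and angle between duster's own z axis and vertical below 0.25 rad and value of joint valve above 0.004 m), for 0.8 s.
At the end, for the whole second after the job is handed in: The duster stands released and at rest in the eyelet: axis within 6 mm of the hole's centre, collar within 4 mm of the bridge top, tilted less than 0.12 rad, trigger out (first stage under 2 mm, second under 1 mm) (horizontal distance between duster and eyelet below 0.006 m and z of duster in the frame of eyelet between -0.005 and 0.004 m and angle between duster's own z axis and vertical below 0.12 rad and value of joint trigger below 0.002 m and value of joint valve below 0.001 m and linear speed of duster below 0.02 m/s); the robot touches nothing.
It fails at once if the trigger goes over 5 mm into its first stage, or over 2.5 mm into its second, while the nozzle is not through the eyelet ((value of joint trigger above 0.005 m or value of joint valve above 0.0025 m) and (horizontal distance between duster and eyelet above 0.02 m or z of nozzle_tip in the frame of eyelet above -0.02 m)).
It fails at once if the duster is tipped over (more than 0.8 rad) (angle between duster's own z axis and vertical above 0.8 rad).
It fails at once if the glove box is pushed more than 20 mm (distance of glove_box from where it was at the start of the episode above 0.02 m).
It fails at once if the tube rack is pushed more than 20 mm (distance of tube_rack from where it was at the start of the episode above 0.02 m).
It fails at once if the needle carton is pushed more than 20 mm (distance of needle_carton from where it was at the start of the episode above 0.02 m).
It also fails if it takes over 67 s, if anything falls off the work surface, if the arm or the gripper's body presses on something with over 40 N, if the wrist force passes 120 N, or if a joint passes its speed limit or range.

## Robot

A 7-joint arm with a two-finger parallel gripper is mounted at the origin on the work surface. World frame = base frame: x ahead of the robot, y to its left, z up, the work surface at z = 0. Lengths are in mm, angles in rad, forces in N, time in s.
With the tool pointing down it reaches from about 425 to 800 mm from the base axis. Payload 8.3 kg.
Tool frame: the origin (TCP) lies at the very end of the fingers, on their centre line; the grasp point (between the pads) lies 19 mm behind it; z points along the fingers, y is the line along which they close (so a half turn about z gives the same grasp; the last joint's range is limited). The gripper opens to 85 mm and grips with 20 to 120 N. Pads are 22 mm wide; open, the fingers measure 114 mm over their backs; the gripper's body (76 mm by 85 mm) begins 54 mm behind the grasp point. The pads swing forward as they close: fully open they stand 13 mm farther back than shut.
Start: joints at [1.072, 0.383, 0.016, 1.37, -0.006, 1.388, -0.046], TCP at [263.868, -566.548, 231.279] pointing down, gripper open.
Joint ranges: [-2.95, 2.95], [-0.25, 2.06], [-1.52, 1.56], [0.18, 2.33], [-1.44, 4.58], [0.02, 2.06], [-3.01, 3.01]. Speed limits (rad/s): [2.39, 2.39, 3.01, 3.01, 3.14, 3.14, 3.14].

## Interface

Orientations are given as a unit quaternion [w, x, y, z].
In Python, from rig import env gives the robot as it stands.
- The arm moves only by the shell command python3 inch.py [OPENING], which reads ROWS from standard input. ROWS is a JSON list of rows, 1 to 10 of them, each of 6 numbers: dx, dy, dz in units of 20 mm, then a rotation vector rx, ry, rz in rad; each row shifts and turns the commanded pose from where the row before left it, along the tool's axes as they then stand; what a row does not reach is not made up. A row lasts 1/12 s, in which the tool goes at most 41.7 mm and 0.125 rad, less where a joint would pass 70% of its speed; a pose out of reach is approached as far as the arm can. OPENING is the opening from 0.0 (shut) to 1.0 (fully open), set as the command begins (- or left out keeps the last). The fingers move at their own pace and stop on an object; the grip force is fixed at half the most. Time passes only in rows, so rows that do not move let the fingers close. It prints the time, the measured TCP pose, the force, the opening and the grip force at its end. Input that does not fit is refused with a message, and nothing moves.
- env.observe(): the state, without advancing time (a new reading comes with each control period).
- env.grab_frame(name): name is "scene" or "top" or "wrist"; returns the picture (480x640x3 uint8, blue, green, red); there is no depth.
- env.camera_model(name): a dict with "camera_matrix" (3x3 intrinsics, pixels), "xyz" and "rotation" of the camera in the world; the wrist camera has in their place "tool_from_camera" (4x4, takes a point from camera to tool coordinates, whose origin is the TCP and whose axes are the flange's). Camera axes: x right, y up, looking along -z (the intrinsics and any distortion apply to the point x, -y, -z); pixel columns grow to the right and rows downward; lengths in mm; the calibration is good to about 2 mm. The wrist camera is an equidistant fisheye: a pixel r from the principal point sees the ray r / f radians off the axis. A picture is of the moment at which its call begins: read the wrist's pose just before it. camera_model takes no time and is no camera call.
- env.close_job(): hands the job in; it is judged then, once.
The state is a dict: "t": time; "joints": joint angles; "qd": joint speeds; "tau": joint torques, N m; "tcp_pos": TCP position; "tcp_rot": TCP orientation; "wrist_force": force on the tool from outside, world axes, zero at the start; "torque": the same for the moment, N m; "finger_gap": opening from 0.0 (shut) to 1.0 (fully open); "finger_force": force on a finger pad.
Only numpy, scipy, OpenCV 4.12 (cv2) and the standard library are available. Lean on these libraries where they do the work, as an engineer would, in place of code of your own. Each camera call takes 0.05 s, during which the arm holds its last target. There are 200 camera calls.

## Working session

There is one attempt and no reset: what is moved stays moved. The work goes in short steps, Python scripts to look and compute and a shell command to move; the robot and the scene stay as the last step left them, time stands still between calls to the robot, and variables do not carry over. Pictures are saved under pics/ and viewed, at most 10 in all, crops included, and the job is handed in when it is done.

```bash
ls; mkdir -p pics; python3 - <<'E'
from rig import env
import cv2
for n in("scene","top"):
    cv2.imwrite(f"pics/{n}0.png",env.grab_frame(n)); m=env.camera_model(n); print(n,m)
print(env.camera_model("wrist")); print(env.observe())
E
```

```text
inch.py
pics
rig.py
scene {'camera_matrix': array([[519.87781923,   0.        , 320.59050431],
       [  0.        , 519.87781923, 238.1214518 ],
       [  0.        ,   0.        ,   1.        ]]), 'xyz': array([1212.54584932,   -6.30808989,  978.96934736]), 'rotation': array([0.6729263 , 0.22550232, 0.22186338, 0.66865202])}
top {'camera_matrix': array([[605.54465724,   0.        , 320.94470409],
       [  0.        , 605.54465724, 235.43992643],
       [  0.        ,   0.        ,   1.        ]]), 'xyz': array([ 380.15599828,   -6.25526272, 1192.65955419]), 'rotation': array([ 0.73743277,  0.07461197, -0.06973374, -0.66765498])}
{'camera_matrix': array([[371.64829954,   0.        , 317.43827662],
       [  0.        , 371.64829954, 239.53207676],
       [  0.        ,   0.        ,   1.        ]]), 'tool_from_camera': array([[-2.05392469e-03,  9.50027872e-01,  3.12158331e-01,
         8.07421988e+01],
       [ 9.99997271e-01,  1.60379968e-03,  1.69870428e-03,
        -1.16539764e+00],
       [ 1.11317698e-03,  3.12160968e-01, -9.50028574e-01,
        -1.42068378e+02],
       [ 0.00000000e+00,  0.00000000e+00,  0.00000000e+00,
         1.00000000e+00]])}
{'t': 0.1, 'joints': array([ 1.07210652,  0.38415682,  0.01639104,  1.37103174, -0.00629969,
        1.38823499, -0.04651637]), 'qd': array([ 0.0010076 , -0.00328785, -0.00113985, -0.00351518, -0.00065918,
        0.00164719,  0.00041088]), 'tau': array([ 5.01236980e-03, -6.29130864e+01,  8.48284420e-01, -3.72753704e+01,
        1.66005129e-02,  1.04705861e-02, -1.47909435e-05]), 'tcp_pos': array([ 263.6608718 , -566.15773474,  230.38514998]), 'tcp_rot': array([-8.65965789e-04,  9.76350796e-01,  2.16190496e-01, -2.08473203e-04]), 'wrist_force': array([ 0.4989223 , -1.17482241, -0.28844735]), 'torque': array([ 0.00934688, -0.0130947 , -0.006114  ]), 'finger_force': 0.0, 'finger_gap': 1.0000880852053051}
```
View pics/top0.png

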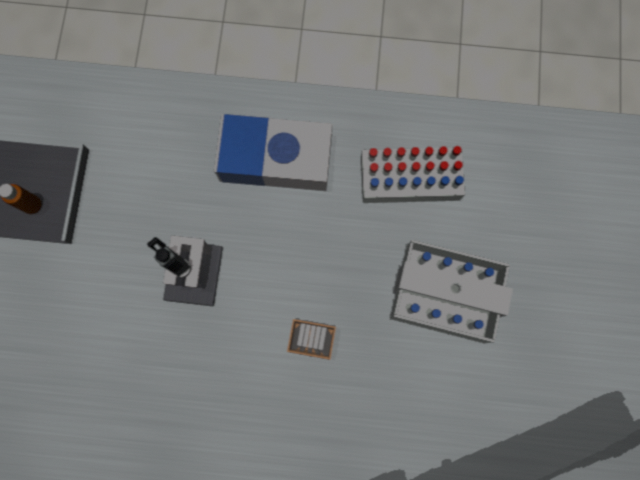

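View pics/scene0.png

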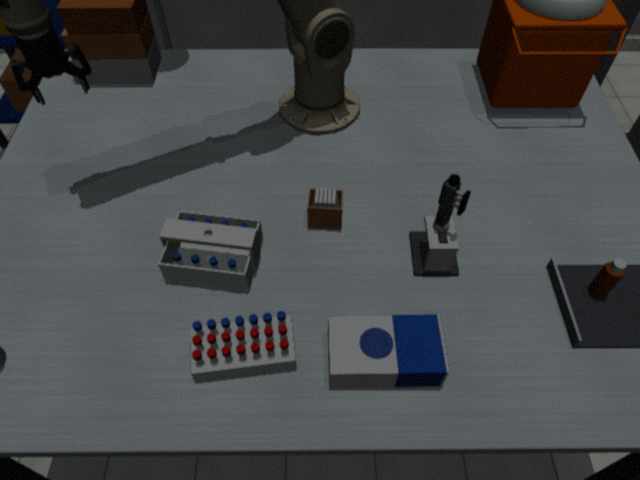

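The top view has the duster at about (165,255), the eyelet at about (456,288). In the scene view they are at about (447,205) and (208,232). I'll enlarge both.

```bash
cat > h.py <<'E'
import numpy as np, cv2
from scipy.spatial.transform import Rotation as R
from rig import env
def rot(q): return R.from_quat(np.r_[q[1:],q[0]])
def ray(n,u,v,st=None):
    m=env.camera_model(n); K=m["camera_matrix"]
    x=np.array([(u-K[0,2])/K[0,0],(v-K[1,2])/K[1,1]])
    if n=="wrist":
        r=np.hypot(*x); d=np.r_[x*(np.sin(r)/r if r>1e-9 else 1),np.cos(r)]; d=d*[1,-1,-1]
        T=m["tool_from_camera"]; W=rot(st["tcp_rot"])
        return np.array(st["tcp_pos"])+W.apply(T[:3,3]), W.apply(T[:3,:3]@d)
    d=np.r_[x,1]*[1,-1,-1]
    return m["xyz"],rot(m["rotation"]).apply(d)
def proj(n,P,st=None):
    m=env.camera_model(n);K=m["camera_matrix"]
    if n=="wrist":
        T=m["tool_from_camera"];p=rot(st["tcp_rot"]).inv().apply(np.array(P)-st["tcp_pos"])
        c=T[:3,:3].T@(p-T[:3,3])*[1,-1,-1]; r=np.hypot(*c[:2]); a=np.arctan2(r,c[2])
        c=np.r_[c[:2]/r*a,1]
    else:
        c=rot(m["rotation"]).inv().apply(np.array(P)-m["xyz"])*[1,-1,-1]; c=c/c[2]
    return (K@c)[:2]
def plane(n,u,v,z,st=None):
    o,d=ray(n,u,v,st); return o+d*(z-o[2])/d[2]
def tri(*rays):
    A=np.zeros((3,3));b=np.zeros(3)
    for o,d in rays:
        d=d/np.linalg.norm(d);M=np.eye(3)-np.outer(d,d);A+=M;b+=M@o
    p=np.linalg.solve(A,b); return p,[np.linalg.norm(np.cross(p-o,d/np.linalg.norm(d))) for o,d in rays]
def tool(P,st):  # world vector/point target -> shift in tool axes
    return rot(st["tcp_rot"]).inv().apply(np.array(P)-st["tcp_pos"])
E
python3 - <<'E'
import cv2,numpy as np
t=cv2.imread("pics/top0.png");s=cv2.imread("pics/scene0.png")
c=lambda i,x,y,g=1.:cv2.resize(np.clip(i[y:y+60,x:x+80]*g,0,255).astype(np.uint8),(400,300),interpolation=cv2.INTER_CUBIC)
cv2.imwrite("pics/crop.png",np.vstack([np.hstack([c(t,130,225,1.8),c(t,415,260)]),np.hstack([c(s,410,168,1.8),c(s,170,200)])]))
E
```

View pics/crop.png

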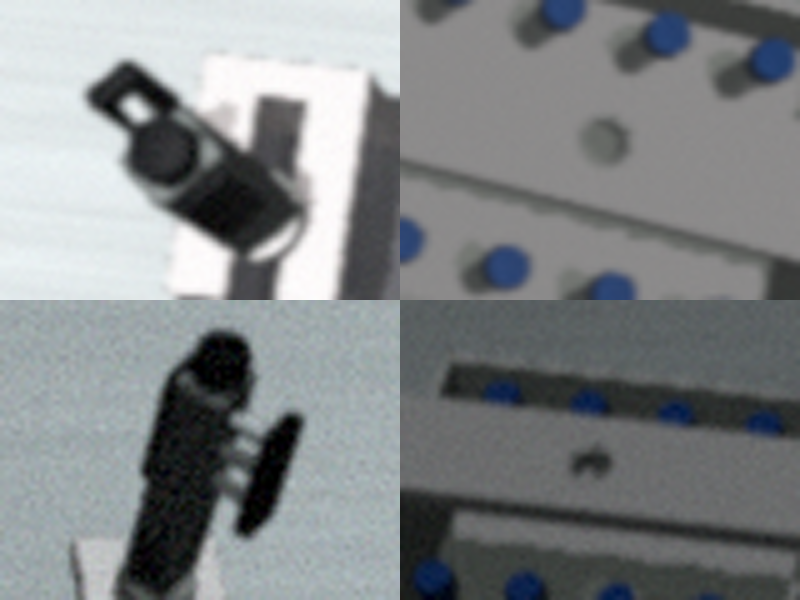

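```bash
python3 - <<'E'
from h import *
np.set_printoptions(precision=1,suppress=True)
print("eye",plane("top",456,288.4,100),plane("scene",208.4,232.4,100),tri(ray("top",456,288.4),ray("scene",208.4,232.4)))
T=lambda x,y:(130+x/5,225+y/5)
print("cap top",plane("top",*T(164,150),250), plane("scene",410+220/5,168+60/5,243))
for p in [(128,60),(85,95)]: print("paddle outer corners z230",plane("top",*T(*p),230))
# bridge edges direction
for p in [(400,275),(512,290),(512,313)]: print("bridge",plane("top",*p,100))
for p in [(205,55),(365,70),(335,300),(175,300)]: print("prong tops",plane("top",*T(*p),100))
for p in [(222,116),(330,123),(325,188)]: print("glove",plane("top",*p,70))
for p in [(292,320),(335,325),(330,357),(290,351)]: print("carton",plane("top",*p,75))
for p in [(362,150),(460,145),(463,195)]: print("rack",plane("top",*p,80))
for p in [(5,190)]: print("bottle",plane("top",*p,80))
E
```

```text
eye [ 532.9 -240.5  100. ] [ 536.6 -237.7  100. ] (array([ 533.4, -240. ,   96.1]), [np.float64(1.2705258972137372), np.float64(1.2705258972137141)])
cap top [518.9 255.2 250. ] [521.1 259.  243. ]
paddle outer corners z230 [550.  276.9 230. ]
paddle outer corners z230 [537.2 288.9 230. ]
bridge [ 547.3 -137.7  100. ]
bridge [ 540.1 -341.6  100. ]
bridge [ 498.6 -343.   100. ]
prong tops [577.6 287.2 100. ]
prong tops [577.9 227.9 100. ]
prong tops [492.6 226.9 100. ]
prong tops [486.8 284.5 100. ]
glove [832.4 231.2  70. ]
glove [839.1  17.7  70. ]
glove [705.9  14.6  70. ]
carton [448.6  50.2  75. ]
carton [447.4 -29.   75. ]
carton [389.3 -25.4  75. ]
carton [392.8  47.8  75. ]
rack [786.  -49.4  80. ]
rack [ 815.2 -237.5   80. ]
rack [ 715.4 -248.5   80. ]
bottle [638.4 620.   80. ]
```

```bash
python3 - <<'E'
from h import *
st=env.observe(); print(np.round(tool([520,257,300],st),1), rot(st["tcp_rot"]).as_matrix().round(3))
E
```

```text
[ 579.9 -638.1  -68.5] [[ 0.907  0.422 -0.001]
 [ 0.422 -0.907  0.002]
 [-0.    -0.002 -1.   ]]
```

The manual's scale: shifts go in units of 20 mm. Converting my numbers, -27 mm is -1.35, 24 mm is 1.2.

```bash
echo '[[1.2, -1.35, -0.35, 0, 0, 0], [1.2, -1.35, -0.35, 0, 0, 0], [1.2, -1.35, -0.35, 0, 0, 0], [1.2, -1.35, -0.35, 0, 0, 0], [1.2, -1.35, -0.35, 0, 0, 0], [1.2, -1.35, -0.35, 0, 0, 0], [1.2, -1.35, -0.35, 0, 0, 0], [1.2, -1.35, -0.35, 0, 0, 0], [1.2, -1.35, -0.35, 0, 0, 0], [1.2, -1.35, -0.35, 0, 0, 0]]' | python3 inch.py 1.0
echo '[[1.2, -1.35, 0, 0, 0, 0], [1.2, -1.35, 0, 0, 0, 0], [1.2, -1.35, 0, 0, 0, 0], [1.2, -1.35, 0, 0, 0, 0], [1.2, -1.35, 0, 0, 0, 0], [1.2, -1.35, 0, 0, 0, 0], [1.2, -1.35, 0, 0, 0, 0], [1.2, -1.35, 0, 0, 0, 0], [1.2, -1.35, 0, 0, 0, 0], [1.2, -1.35, 0, 0, 0, 0]]' | python3 inch.py
echo '[[1.25, -1.25, 0, 0, 0, 0], [1.25, -1.25, 0, 0, 0, 0], [1.25, -1.25, 0, 0, 0, 0], [1.25, -1.25, 0, 0, 0, 0], [0, 0, 0, 0, 0, -0.12], [0, 0, 0, 0, 0, -0.12], [0, 0, 0, 0, 0, -0.12], [0, 0, 0, 0, 0, 0], [0, 0, 0, 0, 0, 0]]' | python3 inch.py
python3 - <<'E'
from h import *
st=env.observe(); f=env.grab_frame("wrist"); cv2.imwrite("pics/w1.png",f); import pickle; pickle.dump(st,open("w1.pkl","wb"))
print(st["tcp_pos"],rot(st["tcp_rot"]).as_matrix().round(3),st["joints"].round(2))
E
```

```text
t: 0.93
tcp_pos: [367.3, -218.6, 301.4]
tcp_rot: [-0.0, 0.976, 0.216, -0.0]
wrist_force: [1.8, -0.9, 0.5]
finger_gap: 1.001
finger_force: 0.0
t: 1.77
tcp_pos: [471.0, 127.2, 301.3]
tcp_rot: [0.0, 0.976, 0.216, 0.0]
wrist_force: [-0.0, 0.3, -0.3]
finger_gap: 1.003
finger_force: 0.0
t: 2.52
tcp_pos: [519.4, 258.3, 300.9]
tcp_rot: [-0.0, 0.923, 0.386, -0.0]
wrist_force: [1.1, 0.4, 0.0]
finger_gap: 0.998
finger_force: 0.0
[519.36989752 258.27222728 300.88309741] [[ 0.702  0.712 -0.001]
 [ 0.712 -0.702 -0.   ]
 [-0.001 -0.001 -1.   ]] [ 0.09  0.37 -0.83  1.34  0.27  1.54 -1.49]
```

View pics/w1.png

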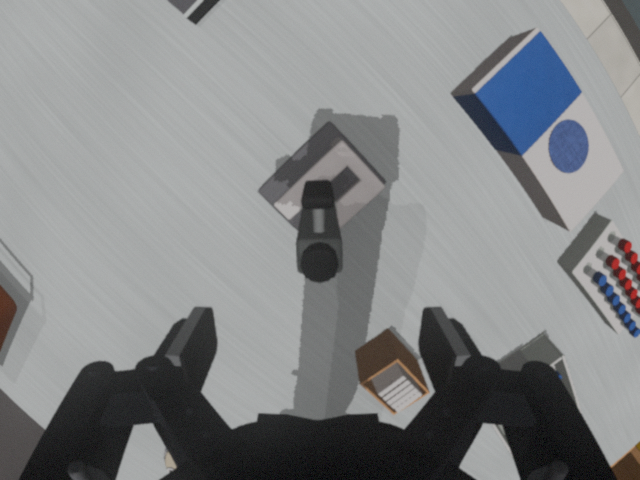

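The wrist view shows the cap at (320,263) and the trigger paddle at about (319,193), straight between the open fingers. I'll measure with a dark mask.

```bash
python3 - <<'E'
from h import *; import pickle
st=pickle.load(open("w1.pkl","rb")); f=cv2.imread("pics/w1.png"); g=f[160:300,270:370].max(2)
for v in range(170,290,5):
    r=f[v,270:370].max(1); x=np.where(r<50)[0]+270
    print(v,(x.min(),x.max(),len(x)) if len(x) else "", r[::4])
E
```

```text
170  [166 160  73  78  74  73  74  74  69  74 133 149 150 149 146 148 146 146
 103  68  83 143 145 149 150]
175  [157  80  78  77  73  78  74  72  89 147 148 146 148 141 142 144 131  74
  67  67  69  75 138 148 148]
180  [ 98  87  81  80  94  74  75 108 149 124 109  94  82  72  67 101  65  63
  63  67  71  65  82 142 147]
185 (np.int64(306), np.int64(330), 25) [105 105 104 102  95  77 130 149 144  39  40  39  45  38  42  43  64  60
  65  69  67 100 143 146 144]
190 (np.int64(305), np.int64(332), 28) [105 102 103 105  99 140 146 146 125  43  41  42  41  40  37  40  61  66
  63  70 128 149 147 147 146]
195 (np.int64(304), np.int64(332), 29) [103 105 106 108 146 148 149 148  83  43  43  42  42  42  41  35  56  66
  84 140 146 146 148 146 143]
200 (np.int64(303), np.int64(333), 21) [103 104 125 146 147 152 146 146  56  53  53  46  46  53  48  46  56 102
 147 146 146 144 146 146 145]
205 (np.int64(303), np.int64(333), 31) [152 146 179 173 175 179 164 148  68  46  44  40  44  42  39  41  65 129
 133 140 132 130 130 129 109]
210  [166 163 128 180 180 178 180 167  65  57  53  97 117  95  53 
[... 1298 characters left out ...]
 106 108 109 107 106 109]
265 (np.int64(301), np.int64(337), 36) [168 167 167 168 169 167 166  79  47  46  46  47  43  44  38  37  41  54
  81 107 107 107 111 105 108]
270 (np.int64(304), np.int64(335), 31) [169 166 170 168 167 167 167 100  55  48  45  43  46  42  43  44  39  71
 100 108 108 108 107 110 107]
275 (np.int64(306), np.int64(333), 27) [167 166 168 168 167 169 169 167 163  46  41  44  44  42  45  45  56 108
 108 106 106 107 108 111 108]
280 (np.int64(316), np.int64(324), 9) [168 168 167 167 166 168 168 169 167 119  85  53  45  44  61 110 120 109
 107 108 106 106 110 110 111]
285  [167 168 167 166 168 166 167 168 163 119 117 120 118 117 123 121 117 107
 107 107 109 110 106 109 109]
```

```bash
python3 - <<'E'
from h import *; import pickle
np.set_printoptions(precision=1,suppress=True)
st=pickle.load(open("w1.pkl","rb"))
p=lambda u,v,z:plane("wrist",u,v,z,st)
C=p(319.5,264,250);print("cap",C)
a=p(298,240,235);b=p(340.5,240,235);print("body front edge",a,b,b-a,(a+b)/2)
c=p(303.5,207,230);d=p(333.5,207,230);print("paddle outer",c,d,d-c,(c+d)/2)
v=(c+d)/2-C; print("trig dir",np.degrees(np.arctan2(v[1],v[0])),np.hypot(*v[:2]))
for e in(b-a,d-c):print(np.degrees(np.arctan2(e[1],e[0])))
print(np.degrees(np.arctan2(*rot(st["tcp_rot"]).as_matrix()[[1,0],1])))
E
```

```text
cap [521.6 260.8 250. ]
body front edge [519.1 276.2 235. ] [536.9 258.5 235. ] [ 17.8 -17.6   0. ] [528.  267.4 235. ]
paddle outer [534.6 287.2 230. ] [547.2 274.8 230. ] [ 12.5 -12.4   0. ] [540.9 281.  230. ]
trig dir 46.39791642971606 27.968095354816313
-44.71496396602303
-44.712216278255156
-44.622132210572566
```

```bash
echo '[[0.05, 0, 1.45, 0, 0, 0], [0, 0, 1.45, 0, 0, 0], [0, 0, 1.45, 0, 0, 0], [0, 0, 1, 0, 0, 0], [0, 0, 0.5, 0, 0, 0], [0, 0, 0, 0, 0, 0], [0, 0, 0, 0, 0, 0]]' | python3 inch.py
echo '[[0, 0, 0, 0, 0, 0], [0, 0, 0, 0, 0, 0], [0, 0, 0, 0, 0, 0], [0, 0, 0, 0, 0, 0], [0, 0, 0, 0, 0, 0], [0, 0, 0, 0, 0, 0], [0, 0, 0, 0, 0, 0], [0, 0, 0, 0, 0, 0]]' | python3 inch.py 0.0
```

```text
t: 3.15
tcp_pos: [520.4, 259.2, 185.0]
tcp_rot: [-0.0, 0.922, 0.387, 0.0]
wrist_force: [-0.7, -0.2, 0.0]
finger_gap: 0.998
finger_force: 0.0
t: 3.82
tcp_pos: [520.6, 259.3, 185.1]
tcp_rot: [0.0, 0.922, 0.387, 0.001]
wrist_force: [-0.1, -1.3, 5.2]
finger_gap: 0.324
finger_force: 59.1
```

```bash
echo '[[0, 0, -0.4, 0, 0, 0], [0, 0, -1, 0, 0, 0], [0, 0, -1.25, 0, 0, 0], [0, 0, -1.25, 0, 0, 0], [0, 0, -0.85, 0, 0, 0], [0, 0, 0, 0, 0, 0], [0, 0, 0, 0, 0, 0]]' | python3 inch.py
python3 - <<'E'
from h import *
cv2.imwrite("pics/s2.png",env.grab_frame("scene")[100:300,350:550].repeat(3,0).repeat(3,1)[:600])
E
```

```text
t: 4.4
tcp_pos: [520.1, 259.4, 279.2]
tcp_rot: [-0.0, 0.922, 0.388, 0.0]
wrist_force: [-0.3, -0.3, -5.6]
finger_gap: 0.321
finger_force: 59.8
```

View pics/s2.png

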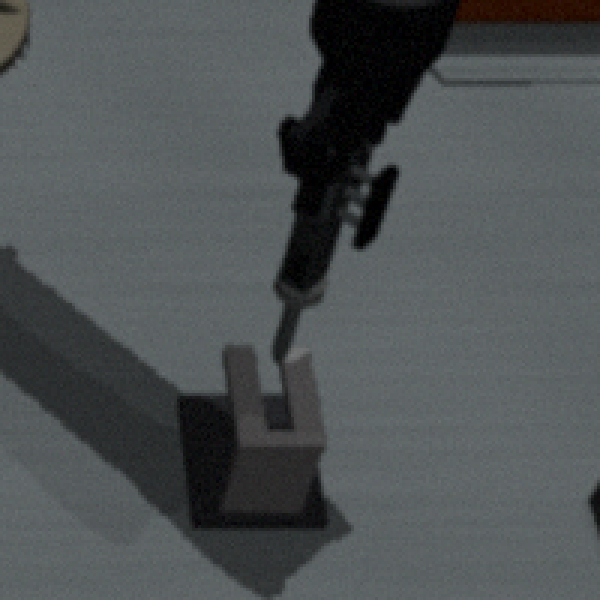

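The duster is gripped, trigger out, with the nozzle tip at crop (280,358), clear of the prongs. Next I carry it over beside the bridge.

```bash
echo '[[-0.75, 0.6, 0, 0, 0, 0], [-1.35, 1.15, 0, 0, 0, 0], [-1.35, 1.15, 0, 0, 0, 0], [-1.35, 1.15, 0, 0, 0, 0], [-1.35, 1.15, 0, 0, 0, 0], [-1.35, 1.15, 0, 0, 0, 0], [-1.35, 1.15, 0, 0, 0, 0], [-1.35, 1.15, 0, 0, 0, 0], [-1.35, 1.15, 0, 0, 0, 0], [-1.35, 1.15, 0, 0, 0, 0]]' | python3 inch.py 
echo '[[-1.35, 1.15, 0, 0, 0, 0], [-1.35, 1.15, 0, 0, 0, 0], [-1.35, 1.15, 0, 0, 0, 0], [-1.35, 1.15, 0, 0, 0, 0], [-1.35, 1.15, 0, 0, 0, 0], [-1, 0.85, 0, 0, 0, 0], [-0.5, 0.4, 0, 0, 0, 0], [0, 0, 0, 0, 0, 0], [0, 0, 0, 0, 0, 0], [0, 0, 0, 0, 0, 0]]' | python3 inch.py
python3 - <<'E'
from h import *; import pickle
st=env.observe(); f=env.grab_frame("wrist"); cv2.imwrite("pics/w2.png",f); pickle.dump(st,open("w2.pkl","wb"))
cv2.imwrite("pics/scene2.png",env.grab_frame("scene"));cv2.imwrite("pics/top2.png",env.grab_frame("top"))
print(st["joints"].round(2),proj("wrist",[533.5,-240,100],st))
E
```

```text
t: 5.28
tcp_pos: [494.5, -80.2, 277.3]
tcp_rot: [-0.001, 0.922, 0.387, -0.001]
wrist_force: [1.8, 0.0, -4.5]
finger_gap: 0.322
finger_force: 59.8
t: 6.12
tcp_pos: [480.7, -292.4, 278.1]
tcp_rot: [-0.001, 0.922, 0.388, -0.0]
wrist_force: [-0.9, 1.1, -4.5]
finger_gap: 0.319
finger_force: 59.9
[ 0.9   0.27 -0.52  1.44  0.13  1.46 -0.39] [320.72727893 129.61002368]
```

View pics/w2.png

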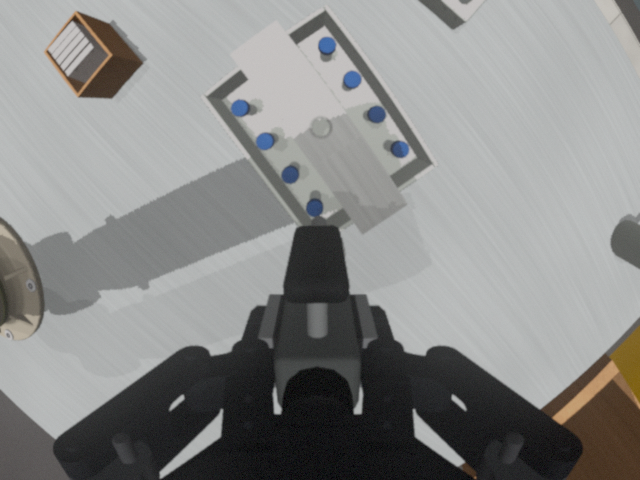

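The wrist view shows the eyelet at about (320,127), within 3 px of the prediction, and the held duster centred between the pads at column 318.

```bash
python3 - <<'E'
from h import *; import pickle
np.set_printoptions(precision=1,suppress=True)
st=pickle.load(open("w2.pkl","rb")); f=cv2.imread("pics/w2.png")
for c in [(320.5,127)]: print("eye",plane("wrist",*c,100,st))
g=cv2.resize(f[100:160,280:360],(400,300),interpolation=cv2.INTER_CUBIC); g=cv2.convertScaleAbs(g,alpha=1.6,beta=-80)
X=st["tcp_pos"];tx=rot(st["tcp_rot"]).as_matrix()[:,0]
print("tip pred scene at lift",proj("scene",[520.1,259.4,119]), "meas 443.5 219.3")
s=cv2.imread("pics/scene2.png");t=cv2.imread("pics/top2.png")
tip=[X[0],X[1],118]
ps,pt=proj("scene",tip),proj("top",tip);print(ps,pt,tx)
cr=lambda i,p:cv2.convertScaleAbs(cv2.resize(cv2.getRectSubPix(i,(80,60),tuple(map(float,p.round()))),(400,300),interpolation=cv2.INTER_CUBIC),alpha=2)
cv2.imwrite("pics/crop2.png",np.vstack([np.hstack([g,cr(s,ps)]),np.hstack([cr(t,pt),cr(cv2.imread("pics/top0.png"),np.array([456,288]))])]))
E
```

```text
eye [ 534.9 -238.3  100. ]
tip pred scene at lift [442.  219.9] meas 443.5 219.3
[184.8 207. ] [486.1 319.5] [0.7 0.7 0. ]
```

View pics/crop2.png

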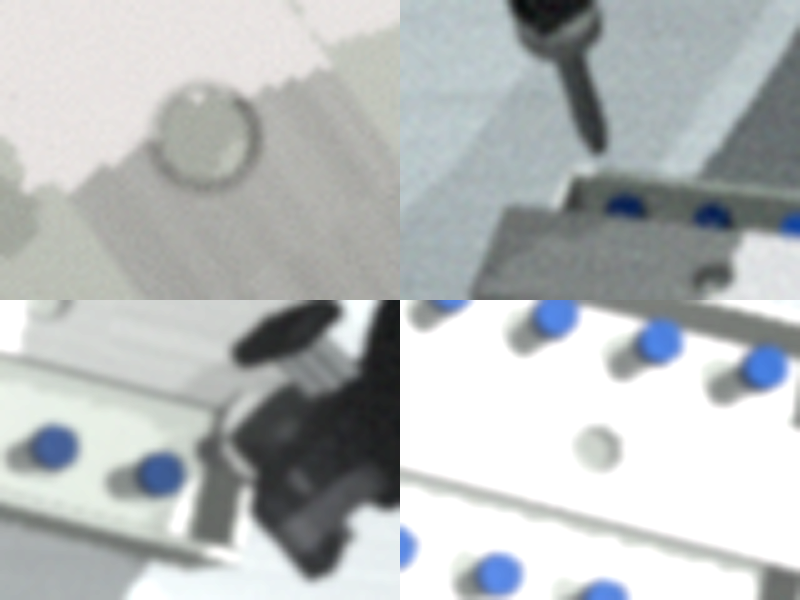

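To row units: 5 mm is 0.25, 25 mm is 1.25.

```bash
echo '[[1, 0.025, 0, 0, 0, 0], [1.25, 0.025, 0, 0, 0, 0], [1, 0.03, 0, 0, 0, 0], [0.59, 0, 0, 0, 0, 0], [0, 0, 0.25, 0, 0, 0], [0, 0, 0.25, 0, 0, 0], [0, 0, 0, 0, 0, 0], [0, 0, 0, 0, 0, 0], [0, 0, 0, 0, 0, 0]]' | python3 inch.py 
python3 - <<'E'
from h import *
st=env.observe(); print(tool([535.4,-238.6,st["tcp_pos"][2]],st))
s=env.grab_frame("scene");t=env.grab_frame("top")
p=proj("scene",[535.4,-238.6,105]).round();q=proj("top",[535.4,-238.6,105]).round();print(p,q)
cr=lambda i,p:cv2.convertScaleAbs(cv2.resize(cv2.getRectSubPix(i,(60,60),tuple(map(float,p))),(400,400),interpolation=cv2.INTER_CUBIC),alpha=2)
cv2.imwrite("pics/crop3.png",np.hstack([cr(s,p),cr(t,q)]))
E
```

```text
t: 7.02
tcp_pos: [534.8, -241.6, 269.3]
tcp_rot: [0.0, 0.922, 0.387, -0.0]
wrist_force: [-0.4, 0.7, -4.5]
finger_gap: 0.317
finger_force: 59.8
[ 2.56832615e+00 -1.73289557e+00 -1.58941828e-03]
[208. 231.] [456. 287.]
```

View pics/crop3.png

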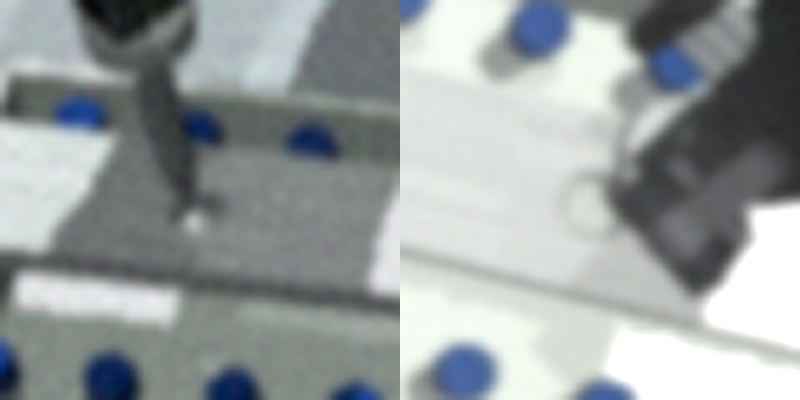

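The tip is just above the eyelet, about 2 mm to its left in the scene crop, as computed. I'll correct and descend.

```bash
echo '[[0.125, -0.085, 0, 0, 0, 0], [0, 0, 0, 0, 0, 0], [0, 0, 0.25, 0, 0, 0], [0, 0, 0.35, 0, 0, 0], [0, 0, 0.4, 0, 0, 0], [0, 0, 0.4, 0, 0, 0], [0, 0, 0, 0, 0, 0], [0, 0, 0, 0, 0, 0]]' | python3 inch.py 
```

```text
t: 7.78
tcp_pos: [535.5, -237.4, 240.2]
tcp_rot: [-0.001, 0.922, 0.387, -0.001]
wrist_force: [-0.4, 0.5, -3.6]
finger_gap: 0.323
finger_force: 59.8
```

```bash
echo '[[0, 0, 0.4, 0, 0, 0], [0, 0, 0.5, 0, 0, 0], [0, 0, 0.5, 0, 0, 0], [0, 0, 0.5, 0, 0, 0], [0, 0, 0.4, 0, 0, 0], [0, 0, 0.15, 0, 0, 0], [0, 0, 0, 0, 0, 0], [0, 0, 0, 0, 0, 0]]' | python3 inch.py 
```

```text
t: 8.45
tcp_pos: [536.2, -237.4, 192.3]
tcp_rot: [-0.0, 0.922, 0.388, 0.0]
wrist_force: [-0.2, -0.1, -3.7]
finger_gap: 0.325
finger_force: 59.8
```

To row units: 2 mm is 0.1, 1.5 mm is 0.075.

```bash
echo '[[0, 0, 0.1, 0, 0, 0], [0, 0, 0.075, 0, 0, 0], [0, 0, 0, 0, 0, 0], [0, 0, 0, 0, 0, 0]]' | python3 inch.py 
```

```text
t: 8.78
tcp_pos: [536.2, -237.4, 189.0]
tcp_rot: [0.0, 0.922, 0.388, 0.0]
wrist_force: [-0.4, -0.7, -4.0]
finger_gap: 0.32
finger_force: 59.9
```

To row units: 1.5 mm is 0.075.

```bash
echo '[[0, 0, 0.075, 0, 0, 0], [0, 0, 0.075, 0, 0, 0], [0, 0, 0, 0, 0, 0], [0, 0, 0, 0, 0, 0]]' | python3 inch.py 
```

```text
t: 9.12
tcp_pos: [536.0, -237.4, 185.7]
tcp_rot: [-0.0, 0.922, 0.388, -0.0]
wrist_force: [-0.2, 0.1, -4.7]
finger_gap: 0.323
finger_force: 59.9
```

To row units: 1 mm is 0.05.

```bash
echo '[[0, 0, 0.05, 0, 0, 0], [0, 0, 0.05, 0, 0, 0], [0, 0, 0, 0, 0, 0], [0, 0, 0, 0, 0, 0]]' | python3 inch.py 
```

```text
t: 9.45
tcp_pos: [536.4, -237.4, 185.1]
tcp_rot: [0.001, 0.922, 0.388, 0.0]
wrist_force: [-2.4, 1.0, 6.1]
finger_gap: 0.321
finger_force: 61.0
```

```bash
echo '[[0, 0, 0, 0, 0, 0], [0, 0, 0, 0, 0, 0], [0, 0, 0, 0, 0, 0], [0, 0, 0, 0, 0, 0], [0, 0, 0, 0, 0, 0], [0, 0, 0, 0, 0, 0], [0, 0, 0, 0, 0, 0], [0, 0, 0, 0, 0, 0]]' | python3 inch.py 1.0
echo '[[0, 0, -0.5, 0, 0, 0], [0, 0, -1, 0, 0, 0], [0, 0, -1.25, 0, 0, 0], [0, 0, -1.25, 0, 0, 0], [0, 0, -1.25, 0, 0, 0], [0, 0, -0.5, 0, 0, 0], [0, 0, 0, 0, 0, 0]]' | python3 inch.py
echo '[[0, 0, 0, 0, 0, -0.12], [0, 0, 0, 0, 0, -0.12], [0, 0, 0, 0, 0, -0.12], [0, 0, 0, 0, 0, -0.12], [0, 0, 0, 0, 0, -0.12], [0, 0, 0, 0, 0, -0.12], [0, 0, 0, 0, 0, -0.12]]' | python3 inch.py
echo '[[0, 0, 0, 0, 0, -0.12], [0, 0, 0, 0, 0, -0.12], [0, 0, 0, 0, 0, -0.12], [0, 0, 0, 0, 0, -0.12], [0, 0, 0, 0, 0, -0.12], [0, 0, 0, 0, 0, -0.12], [0, 0, 0, 0, 0, -0.011], [0, 0, 0, 0, 0, 0], [0, 0, 0, 0, 0, 0]]' | python3 inch.py
python3 - <<'E'
from h import *; import pickle
st=env.observe(); f=env.grab_frame("wrist"); cv2.imwrite("pics/w3.png",f); pickle.dump(st,open("w3.pkl","wb")); print(rot(st["tcp_rot"]).as_matrix().round(3))
E
```

```text
t: 10.12
tcp_pos: [536.1, -237.5, 183.8]
tcp_rot: [-0.0, 0.922, 0.388, 0.0]
wrist_force: [-0.1, -0.0, -0.1]
finger_gap: 1.001
finger_force: 0.0
t: 10.7
tcp_pos: [537.4, -237.6, 302.5]
tcp_rot: [0.002, 0.922, 0.388, 0.002]
wrist_force: [-0.2, -0.1, -0.5]
finger_gap: 1.001
finger_force: 0.0
t: 11.28
tcp_pos: [535.6, -237.4, 297.2]
tcp_rot: [-0.001, 0.682, 0.732, -0.0]
wrist_force: [-0.3, 0.2, 0.6]
finger_gap: 1.002
finger_force: 0.0
t: 12.03
tcp_pos: [535.8, -237.5, 298.1]
tcp_rot: [-0.001, 0.38, 0.925, 0.0]
wrist_force: [-0.9, 0.1, -0.0]
finger_gap: 1.002
finger_force: 0.0
[[-0.712  0.702 -0.001]
 [ 0.702  0.712  0.001]
 [ 0.001 -0.    -1.   ]]
```

View pics/w3.png

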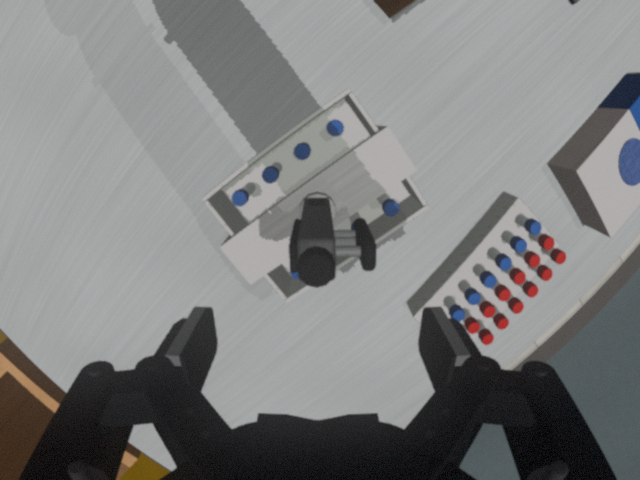

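The duster stands upright in the eyelet: cap at (317,266), palm rest edge near column 291, paddle outer edge near column 376. I'll measure the edges.

```bash
python3 - <<'E'
from h import *; import pickle
np.set_printoptions(precision=1,suppress=True)
st=pickle.load(open("w3.pkl","rb")); f=cv2.imread("pics/w3.png"); X=st["tcp_pos"]; ty=rot(st["tcp_rot"]).as_matrix()[:,1]
for v in range(214,288,4):
    x=np.where(f[v,275:395].max(1)<75)[0]+275; r=f[v].max(1)
    print(v,x.min(),x.max(), [round(float((plane("wrist",u,v,z,st)-X)@ty),1) for u,z in((x.min()-.5,230),(x.max()+.5,230))],r[286:300:2],r[366:380:2])
C=plane("wrist",317,266.5,250,st); print("cap",C,(C-X)@ty)
E
```

```text
214 302 330 [-8.4, 8.5] [123 124 123 123 124 125 122] [155 151 156 154 154 154 153]
218 302 359 [-8.4, 25.6] [125 126 126 123 121 104 105] [149 153 153 151 149 125  92]
222 295 365 [-12.6, 29.2] [127 127 126 123  75  43  43] [111 147 122  94  85  88  84]
226 293 368 [-13.8, 31.1] [124 124 121 104  48  41  47] [45 71 83 83 86 86 83]
230 293 369 [-13.9, 31.8] [118 119 119  80  40  42  45] [44 43 77 82 86 83 85]
234 292 371 [-14.5, 33.1] [124 125 112  57  44  43  52] [47 42 46 75 85 83 83]
238 291 373 [-15.2, 34.4] [162 165 101  40  44  38  56] [ 47  44  35  45  77  96 122]
242 291 374 [-15.2, 35.2] [176 167  82  44  45  44  61] [ 40  45  47  44  70 135 130]
246 290 375 [-15.9, 35.9] [176 144  55  47  47  52  62] [ 48  49  48  48  49  92 116]
250 290 374 [-16.0, 35.4] [174 145  61  49  44  47  65] [ 50  44  52  50  48 127 165]
254 290 374 [-16.0, 35.5] [176 155  72  53  51  51  64] [ 44  50  52  52  50 130 166]
258 291 374 [-15.5, 35.7] [173 162  80  49  50  50  52] [ 46  47  53  46  50 132 164]
262 291 374 [-15.6, 35.8] [176 167  87  52  50  48  47] [ 48  50  48  49  55 135 167]
266 291 374 [-15.6, 36.0] [171 169  91  50  52  48  41] [ 53  46  48  46  70 151 165]
270 291 334 [-15.7, 11.3] [120 156 103  45  48  52  49] [ 99  97  98 126 158 165 167]
274 299 334 [-10.9, 11.3] [ 87  91 120 130 130 126  85] [166 164 166 165 167 165 168]
278 299 332 [-10.9, 10.1] [ 89  88  83  92 112 121 100] [166 165 166 166 167 166 165]
282 304 326 [-7.9, 6.4] [86 86 91 92 95 92 94] [166 166 168 166 166 163 165]
286 316 316 [-0.4, 0.2] [89 89 92 93 92 90 91] [165 165 165 165 167 167 167]
cap [ 534.  -234.8  250. ] 0.5768202554689323
```

```bash
echo '[[0.025, 0.5, 0, 0, 0, 0], [0, 0, 0, 0, 0, 0], [0, 0, 1.25, 0, 0, 0], [0, 0, 1.25, 0, 0, 0], [0, 0, 1.25, 0, 0, 0], [0, 0, 1.25, 0, 0, 0], [0, 0, 0.7, 0, 0, 0], [0, 0, 0, 0, 0, 0], [0, 0, 0, 0, 0, 0]]' | python3 inch.py 1.0
echo '[[0, 0, 0, 0, 0, 0], [0, 0, 0, 0, 0, 0], [0, 0, 0, 0, 0, 0], [0, 0, 0, 0, 0, 0], [0, 0, 0, 0, 0, 0]]' | python3 inch.py 0.68
```

```text
t: 12.83
tcp_pos: [542.7, -229.4, 184.6]
tcp_rot: [-0.001, 0.378, 0.926, 0.0]
wrist_force: [-0.6, -0.5, 1.0]
finger_gap: 0.999
finger_force: 0.0
t: 13.25
tcp_pos: [543.0, -230.1, 185.4]
tcp_rot: [0.0, 0.378, 0.926, -0.0]
wrist_force: [-0.8, -0.1, 0.8]
finger_gap: 0.679
finger_force: 0.0
```

```bash
for g in 0.66 0.645 0.63; do echo; echo '[[0, 0, 0, 0, 0, 0], [0, 0, 0, 0, 0, 0], [0, 0, 0, 0, 0, 0]]' | python3 inch.py $g; done
```

```text
t: 13.5
tcp_pos: [542.7, -230.0, 184.9]
tcp_rot: [0.0, 0.378, 0.926, 0.0]
wrist_force: [-0.9, 0.1, 0.5]
finger_gap: 0.656
finger_force: 0.0

t: 13.75
tcp_pos: [542.6, -230.1, 184.8]
tcp_rot: [-0.0, 0.378, 0.926, -0.0]
wrist_force: [-0.6, -0.4, -0.7]
finger_gap: 0.646
finger_force: 0.3

t: 14.0
tcp_pos: [542.7, -230.1, 184.8]
tcp_rot: [-0.0, 0.378, 0.926, -0.0]
wrist_force: [-0.4, 0.3, 1.5]
finger_gap: 0.63
finger_force: 1.8
```

```bash
for g in 0.61 0.59 0.57; do echo '[[0, -0.02, 0, 0, 0, 0], [0, -0.02, 0, 0, 0, 0], [0, 0, 0, 0, 0, 0]]' | python3 inch.py $g | grep -v rot; done
```

```text
t: 14.25
tcp_pos: [542.2, -230.7, 185.0]
wrist_force: [-1.1, -0.8, 1.5]
finger_gap: 0.612
finger_force: 4.1
t: 14.5
tcp_pos: [541.7, -231.3, 185.0]
wrist_force: [-1.2, -0.9, 3.9]
finger_gap: 0.588
finger_force: 5.1
t: 14.75
tcp_pos: [541.1, -231.9, 185.1]
wrist_force: [-2.2, -1.3, 6.4]
finger_gap: 0.573
finger_force: 6.1
```

To row units: -0.4 mm is -0.02, -0.3 mm is -0.015.

```bash
echo '[[0, -0.02, 0, 0, 0, 0], [0, -0.015, 0, 0, 0, 0], [0, 0, 0, 0, 0, 0], [0, 0, 0, 0, 0, 0]]' | python3 inch.py 0.555
echo '[[0, 0, 0, 0, 0, 0], [0, 0, 0, 0, 0, 0], [0, 0, 0, 0, 0, 0], [0, 0, 0, 0, 0, 0], [0, 0, 0, 0, 0, 0], [0, 0, 0, 0, 0, 0], [0, 0, 0, 0, 0, 0]]' | python3 inch.py 0.55
echo '[[0, 0, 0, 0, 0, 0], [0, 0, 0, 0, 0, 0], [0, 0, 0, 0, 0, 0], [0, 0, 0, 0, 0, 0], [0, 0, 0, 0, 0, 0], [0, 0, 0, 0, 0, 0], [0, 0, 0, 0, 0, 0], [0, 0, 0, 0, 0, 0]]' | python3 inch.py
```

```text
t: 15.08
tcp_pos: [540.7, -232.3, 185.1]
tcp_rot: [0.0, 0.378, 0.926, -0.0]
wrist_force: [-1.0, -0.8, 5.8]
finger_gap: 0.56
finger_force: 6.7
t: 15.67
tcp_pos: [540.7, -232.4, 185.2]
tcp_rot: [0.0, 0.378, 0.926, -0.0]
wrist_force: [-2.4, -0.9, 7.1]
finger_gap: 0.553
finger_force: 7.1
t: 16.33
tcp_pos: [540.7, -232.4, 185.2]
tcp_rot: [0.0, 0.378, 0.926, -0.0]
wrist_force: [-1.7, -1.1, 6.5]
finger_gap: 0.552
finger_force: 7.1
```

The manual's scale: shifts go in units of 20 mm. Converting my numbers, -0.4 mm is -0.02.

```bash
echo '[[0, 0, 0, 0, 0, 0], [0, 0, 0, 0, 0, 0], [0, 0, 0, 0, 0, 0]]' | python3 inch.py 0.55 | grep force
for g in 0.53 0.51 0.49 0.475; do echo '[[0, -0.02, 0, 0, 0, 0], [0, -0.02, 0, 0, 0, 0], [0, 0, 0, 0, 0, 0]]' | python3 inch.py $g|grep -v rot;done
```

```text
wrist_force: [-1.7, -1.5, 5.9]
finger_force: 7.1
t: 16.83
tcp_pos: [540.2, -233.1, 185.3]
wrist_force: [-1.7, -1.0, 5.6]
finger_gap: 0.527
finger_force: 7.9
t: 17.08
tcp_pos: [539.8, -233.4, 185.6]
wrist_force: [-1.7, -1.5, 8.6]
finger_gap: 0.512
finger_force: 13.3
t: 17.33
tcp_pos: [539.4, -234.0, 185.8]
wrist_force: [-2.3, 0.2, 9.2]
finger_gap: 0.488
finger_force: 14.5
t: 17.58
tcp_pos: [538.9, -234.5, 186.0]
wrist_force: [-2.7, -0.1, 10.4]
finger_gap: 0.477
finger_force: 15.2
```

```bash
echo '[[0, -0.02, 0, 0, 0, 0], [0, -0.02, 0, 0, 0, 0], [0, 0, 0, 0, 0, 0], [0, 0, 0, 0, 0, 0]]' | python3 inch.py 0.455|grep -v rot
echo '[[0, 0, 0, 0, 0, 0], [0, 0, 0, 0, 0, 0], [0, 0, 0, 0, 0, 0], [0, 0, 0, 0, 0, 0], [0, 0, 0, 0, 0, 0], [0, 0, 0, 0, 0, 0], [0, 0, 0, 0, 0, 0]]' | python3 inch.py 0.45|grep -v rot
echo '[[0, 0, 0, 0, 0, 0], [0, 0, 0, 0, 0, 0], [0, 0, 0, 0, 0, 0], [0, 0, 0, 0, 0, 0], [0, 0, 0, 0, 0, 0], [0, 0, 0, 0, 0, 0], [0, 0, 0, 0, 0, 0]]' | python3 inch.py|grep -v rot
python3 - <<'E'
from h import *; import pickle
st=env.observe(); f=env.grab_frame("wrist"); cv2.imwrite("pics/w4.png",f); pickle.dump(st,open("w4.pkl","wb"))
E
```

```text
t: 17.92
tcp_pos: [538.5, -235.1, 186.2]
wrist_force: [-3.2, 0.1, 10.9]
finger_gap: 0.46
finger_force: 16.5
t: 18.5
tcp_pos: [538.4, -235.2, 186.3]
wrist_force: [-2.5, -0.6, 11.9]
finger_gap: 0.455
finger_force: 17.0
t: 19.08
tcp_pos: [538.4, -235.2, 186.3]
wrist_force: [-2.9, -0.5, 11.6]
finger_gap: 0.45
finger_force: 17.0
```

View pics/w4.png

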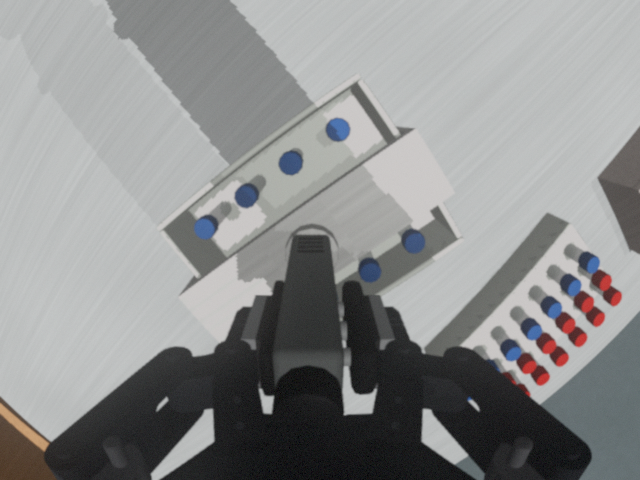

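The duster is upright with the paddle squeezed in fully between the pads, and 17 N matches full second stage. I'll hold briefly, then let go gradually, keeping the palm finger in place.

To row units: -15 mm is -0.75, -8 mm is -0.4.

```bash
echo '[[0, 0, 0, 0, 0, 0], [0, 0, 0, 0, 0, 0], [0, 0, 0, 0, 0, 0], [0, 0, 0, 0, 0, 0]]' | python3 inch.py |grep force
for g in 0.50 0.55 0.60 0.65; do echo '[[0, 0.05, 0, 0, 0, 0], [0, 0.05, 0, 0, 0, 0], [0, 0, 0, 0, 0, 0]]' | python3 inch.py $g|grep -E 'gap|force';done
echo '[[0, 0, 0, 0, 0, 0], [0, 0, 0, 0, 0, 0], [0, 0, 0, 0, 0, 0], [0, 0, 0, 0, 0, 0], [0, 0, 0, 0, 0, 0], [0, 0, 0, 0, 0, 0]]' | python3 inch.py 1.0
echo '[[0, 0, -0.25, 0, 0, 0], [0, 0, -0.75, 0, 0, 0], [0, 0, -1.25, 0, 0, 0], [0, 0, -1.25, 0, 0, 0], [0, 0, -1.25, 0, 0, 0], [0, 0, -0.75, 0, 0, 0], [0, -0.4, -0.2, 0, 0, 0], [0, 0, 0, 0, 0, 0], [0, 0, 0, 0, 0, 0], [0, 0, 0, 0, 0, 0]]' | python3 inch.py
python3 - <<'E'
from h import *; import pickle
np.set_printoptions(precision=1,suppress=True)
st=env.observe(); f=env.grab_frame("wrist"); cv2.imwrite("pics/w5.png",f); X=st["tcp_pos"]; W=rot(st["tcp_rot"]).as_matrix()
for v in range(226,290,6):
    x=np.where(f[v,275:395].max(1)<75)[0]+275
    if len(x): print(v,[round(float((plane("wrist",u,v,230,st)-X)@W[:,1]),1) for u in(x.min()-.5,x.max()+.5)],x.min(),x.max())
print(X)
E
```

```text
wrist_force: [-3.0, -1.1, 12.1]
finger_force: 17.0
wrist_force: [-3.6, -1.8, 10.8]
finger_gap: 0.501
finger_force: 14.9
wrist_force: [-3.2, -3.5, 6.7]
finger_gap: 0.552
finger_force: 8.3
wrist_force: [-2.7, -2.7, 2.5]
finger_gap: 0.6
finger_force: 5.4
wrist_force: [-0.7, -0.4, 0.0]
finger_gap: 0.648
finger_force: 0.2
t: 20.97
tcp_pos: [543.4, -229.3, 184.8]
tcp_rot: [0.0, 0.378, 0.926, 0.0]
wrist_force: [0.2, 0.3, 0.4]
finger_gap: 1.006
finger_force: 0.0
t: 21.8
tcp_pos: [537.0, -235.3, 297.3]
tcp_rot: [-0.001, 0.378, 0.926, -0.0]
wrist_force: [0.8, 0.8, -0.8]
finger_gap: 1.0
finger_force: 0.0
226 [-15.5, 28.0] 290 363
232 [-16.2, 30.0] 289 366
238 [-16.9, 31.9] 288 369
244 [-18.2, 32.7] 286 370
250 [-18.3, 33.5] 286 371
256 [-18.4, 33.0] 286 370
262 [-18.6, 33.2] 286 370
268 [-18.7, 32.8] 286 369
274 [-13.9, 8.2] 294 329
280 [-13.4, 6.4] 295 326
286 [-6.0, 0.2] 307 316
[ 537.  -235.3  297.3]
```

Palm and paddle edges read the same 52 mm apart and in the same place as before the squeeze, so the trigger is out and the duster stands as it was.

To row units: -20 mm is -1.

```bash
echo '[[0, 0, -1, 0, 0, 0], [0, 0, 0, 0, 0, 0], [0, 0, 0, 0, 0, 0], [0, 0, 0, 0, 0, 0], [0, 0, 0, 0, 0, 0], [0, 0, 0, 0, 0, 0]]' | python3 inch.py; python3 -c "
from rig import env
print(env.close_job())"
```

```text
t: 22.35
tcp_pos: [537.5, -235.0, 317.9]
tcp_rot: [-0.001, 0.378, 0.926, 0.0]
wrist_force: [1.0, 0.8, 0.1]
finger_gap: 1.001
finger_force: 0.0
the job is handed in; nothing more can be done
None
```

I handed the job in at about 22 s: the duster stands released in the eyelet with its trigger out, after about 1.5 s in the first stage (7.1 N) and over 1 s at full second stage (17 N); the hand-in call returned no verdict.

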